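# Roll a lens tube to the line and press it home in its spring clip

### The job

Without picking it up, roll the lens tube along the track by pushing its side, and let it stop on the inlaid line: take the gripper off it and see that it lies still and square there, short of the clip. Then push it on gently until it has snapped in under the clip's balls, lean on it against the back stop for a moment with about 11 N (never more than 17 N on the tube), and leave it held in the clip without disturbing the things lying around.

Things in the scene. Friction and masses are not known exactly. Their poses are not given: they have to be found in the camera images.
- track: Flat straight track: aluminium bed 290 mm (x) by 116 mm (y), black rubber lining, its top 8 mm above the bench, low guides along the sides (inner faces y = +-52 mm, tops 16 mm up). Origin: centre of underside. x points along the track from the tube to the clip, away from the robot; z up. The lining slows a rolling tube: let go at 50 mm/s it runs on about 2 mm, at 150 mm/s about 18 mm.
- line (a point): Thin white line inlaid straight across the lining, at track x = +15 mm; the point is its middle, on the lining. The tube is on the line when its axis is straight above it, within 7 mm.
- tube: Loose plain aluminium lens tube with dark end bands: solid-sided cylinder 40 mm in diameter, 90 mm long, 0.13 to 0.21 kg, slippery, lying across the track on the lining, between the robot and the line. Origin: on its axis at mid length (20 mm above the lining); y runs along its axis; x and z turn as it rolls.
- clip: Spring clip over the track's far end. Frame: its two fixed foot rails; origin on the bench, on the track's centre line at track x = +67 mm, axes as the track's. On the rails a grey bridge-shaped head is locked by screws anywhere from clip x = -12 to +12 mm: not measured, feel or see where. Its posts stand outside the guides; crossbar 18 mm thick along x, underside 64, top 74 mm above the bench.
- balls_mid (a point): Midpoint between the two sprung free-turning steel balls (12 mm, 44 mm apart) under the clip's crossbar, 50 mm above the bench, IF the head stood mid-range; truly up to 12 mm nearer or farther. The tube meets the balls with its axis 14 mm short of them; a slow push of up to about 7 N carries it past, then the push fades to almost nothing. It is home on the stop pad with its axis 5 mm beyond them; they hold it there.
- pad_mid (a point): Middle of the face of the clip's sprung rubber stop pad (80 mm wide, 18 to 42 mm above the bench; 25 mm beyond the balls, carried by the same head) IF the head stood mid-range; truly up to 12 mm nearer or farther. The pad gives about 1 mm for every 4 N, at most 6 mm; then it is rigid.
- pliers: Small steel pliers, 115 mm long, 10 mm high, flat on the bench beside the track; bystander. Origin at the pivot, on the bench.
- specs: Wire spectacle frame, folded, 125 mm wide, flat on the bench beside the track; bystander.
- driver: Screwdriver with wooden handle, 150 mm long, on the bench beside the track; bystander.
- collar: Aluminium ring 44 mm across, 14 mm high, on the bench beside the track; bystander.
Things that resemble listed ones, but are neither listed nor needed, are in the scene too. Several things have the shape of the tube; the one meant has the colours described above.

How it is judged:
By the outcome, as a careful person would: the job done as asked, in the order asked, and still so for the second after the job is handed in, with the robot touching nothing.
It also fails if it takes over 58 s, if anything falls off the work surface, if the arm or the gripper's body presses on something with over 40 N, if the wrist force passes 120 N, or if a joint passes its speed limit or range.

### The arm

A 7-joint arm with a two-finger parallel gripper is mounted at the origin on the work surface. World frame = base frame: x ahead of the robot, y to its left, z up, the work surface at z = 0. Lengths are in mm, angles in degrees, forces in N, time in s.
With the tool pointing down it reaches from about 400 to 900 mm from the base axis. Payload 5.6 kg.
Tool frame: the origin (TCP) lies at the centre of the arm's flange, where the gripper is bolted on; the fingertips stand 190 mm ahead of it and the grasp point (between the pads) lies 171 mm ahead of it; z points along the fingers, y is the line along which they close (so a half turn about z gives the same grasp; the last joint's range is limited). The gripper opens to 92 mm and grips with 3 to 60 N. Pads are 20 mm wide; open, the fingers measure 128 mm over their backs; the gripper's body (75 mm by 189 mm) begins 69 mm behind the grasp point.
Start: joints at [-74.313, 26.786, -0.665, 91.828, 0.344, 61.387, -3.226], TCP at [202.525, 617.645, 404.692] pointing down, gripper open.
Joint ranges: [-144.91, 144.91], [-17.63, 115.5], [-89.93, 88.59], [15.96, 139.68], [-74.01, 254.01], [8.47, 105.57], [-167.45, 167.45]. Speed limits (degrees/s): [147.25, 147.25, 180, 180, 180, 180, 180].

### API

Orientations are given as a 3x3 rotation matrix whose columns are the frame's x, y, z axes.
In Python, from rig import get_obs, snapshot, sign_off gives the robot as it stands.
- The arm moves only by the tool jog_arm, never from a script. Its argument "motion" is a list of rows, each an object of numbers: "tx", "ty", "tz": the shift along the tool's x, y, z in mm; "wx", "wy", "wz": the turn, a rotation vector about the tool's x, y, z in rad; "claw": the gripper's target within -1 to 1 (fully open at 1, half-way at 0, shut at -1). In form: [{"tx": .., "ty": .., "tz": .., "wx": .., "wy": .., "wz": .., "claw": ..}, ...]. A call has 1 to 12 rows; each row is the pose to reach, as a shift and turn from the pose commanded when the call began, along the tool's axes at that moment; what a row does not reach only later rows make up. A row lasts 1/10 s, in which the tool goes at most 50 mm and 8.59 degrees, less where a joint would pass 70% of its speed; a pose out of reach is approached as far as the arm can. A call with a gripper value outside its range is refused whole. The fingers move at their own pace and stop on an object; "squeeze" is the grip in N (left out, the last holds). Time passes only in rows, so rows that repeat a pose let the fingers close. It gives the time, the measured TCP pose, the force, the opening and the grip force at its end, in the units of the state.
- get_obs(): the state, without advancing time (a new reading comes with each control period).
- snapshot(name): name is "scene" or "top" or "wrist"; returns a dict with "img" (480x640x3 uint8, red, green, blue), "K" (3x3 intrinsics, pixels), "world_from_camera" (4x4, takes a point from camera to world coordinates). Camera axes: x right, y up, looking along -z (the intrinsics and any distortion apply to the point x, -y, -z); pixel columns grow to the right and rows downward; lengths in mm; the calibration is good to about 2 mm. A picture is of the moment at which its call begins. There is no depth.
- sign_off(): hands the job in; it is judged then, once.
The state is a dict: "clock": time; "joint_positions": joint angles; "qd": joint speeds; "effort": joint torques, N m; "tcp_pos": TCP position; "tcp_rot": TCP orientation; "force": force on the tool from outside, world axes, zero at the start; "moment": the same for the moment, N m; "finger_gap": finger opening in mm; "finger_force": force on a finger pad.
Only numpy, scipy, OpenCV 4.12 (cv2) and the standard library are available. Lean on these libraries where they do the work, as an engineer would, in place of code of your own. Each camera call takes 0.05 s, during which the arm holds its last target. There are 200 camera calls.

## Working session

There is one attempt and no reset: what is moved stays moved. The work goes in short steps, Python scripts to look and compute and a tool call to move; the robot and the scene stay as the last step left them, time stands still between calls to the robot, and variables do not carry over. Pictures are saved under pics/ and viewed, at most 10 in all, crops included, and the job is handed in when it is done.

Besides the shell and the picture viewer there is one more tool, called after "Request:" by a JSON object that holds its "api" and its "payload". jog_arm: Moves the arm, as the interface text tells. Its arguments: {"type":"object","properties":{"motion":{"type":"array","items":{"type":"object","properties":{"tx":{"type":"number"},"ty":{"type":"number"},"tz":{"type":"number"},"wx":{"type":"number"},"wy":{"type":"number"},"wz":{"type":"number"},"claw":{"type":"number"}}}},"squeeze":{"type":"number"}},"required":["motion"]}

```bash
mkdir -p pics; ls
python3 - <<'E'
from rig import get_obs, snapshot
import cv2,pickle,numpy as np
s=get_obs();print({k:np.round(s[k],3).tolist() for k in('clock','tcp_pos','tcp_rot','force','finger_gap')})
for n in('scene','top'):
    r=snapshot(n);cv2.imwrite(f'pics/{n}0.png',r['img'][:,:,::-1]);pickle.dump(r,open(f'{n}0.pkl','wb'));print(n,r['K'].round(1).tolist(),r['world_from_camera'].round(3).tolist(),r.keys())
E
```

```text
pics
{'clock': 0.0, 'tcp_pos': [202.43, 617.407, 403.73], 'tcp_rot': [[-0.95, 0.312, -0.0], [0.312, 0.95, -0.002], [-0.0, -0.002, -1.0]], 'force': [-1.058, 0.41, -0.174], 'finger_gap': 91.631}
scene [[488.4, 0.0, 320.4], [0.0, 488.4, 241.4], [0.0, 0.0, 1.0]] [[-0.706, -0.47, 0.529, 1021.748], [0.708, -0.471, 0.526, 458.703], [0.002, 0.746, 0.666, 697.576], [0.0, 0.0, 0.0, 1.0]] dict_keys(['img', 'K', 'world_from_camera'])
top [[530.1, 0.0, 319.8], [0.0, 530.1, 241.7], [0.0, 0.0, 1.0]] [[0.01, 0.992, -0.124, 430.04], [-1.0, 0.007, -0.029, -58.454], [-0.028, 0.124, 0.992, 973.382], [0.0, 0.0, 0.0, 1.0]] dict_keys(['img', 'K', 'world_from_camera'])
```

View pics/top0.png

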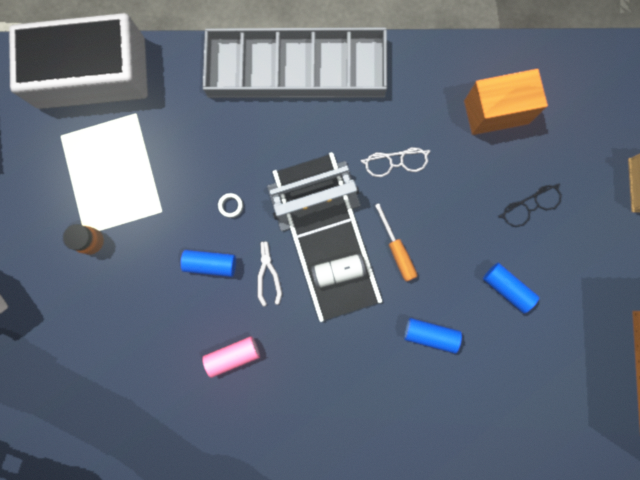

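View pics/scene0.png

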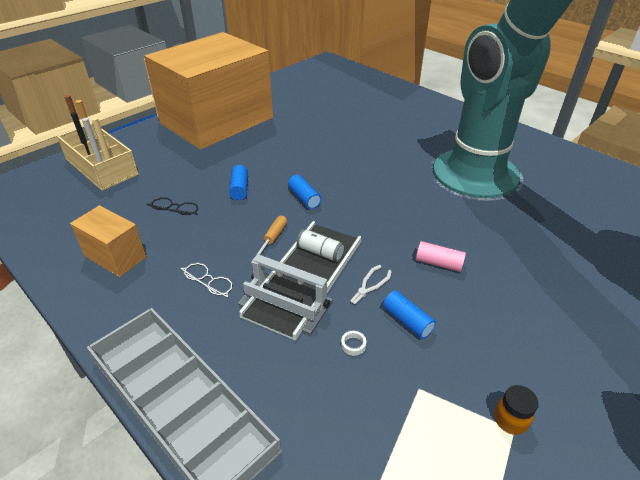

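Top view: aluminium tube at (338,270) on the track. The other tube shapes are blue at (208,263), (433,336) and (512,288), and pink at (231,357), so only the one on the track fits. The clip crossbar is at about (315,195), and the line runs (297,236)-(352,220). I'll take an enlarged crop to confirm and measure.

Run:
```python
import cv2
im=cv2.imread('pics/top0.png')
c=cv2.resize(im[146:326,255:395],None,fx=3.3333,fy=3.3333,interpolation=cv2.INTER_CUBIC)
for k in range(0,140,20): cv2.putText(c,str(255+k),(int(k*3.333),10),0,.35,(0,255,255),1);cv2.line(c,(int(k*3.333),12),(int(k*3.333),18),(0,255,255),1)
for k in range(0,180,20): cv2.putText(c,str(146+k),(0,int(k*3.333)+4),0,.35,(0,255,255),1);
cv2.imwrite('pics/crop1.png',c)
```

```text
(no output)
```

View pics/crop1.png

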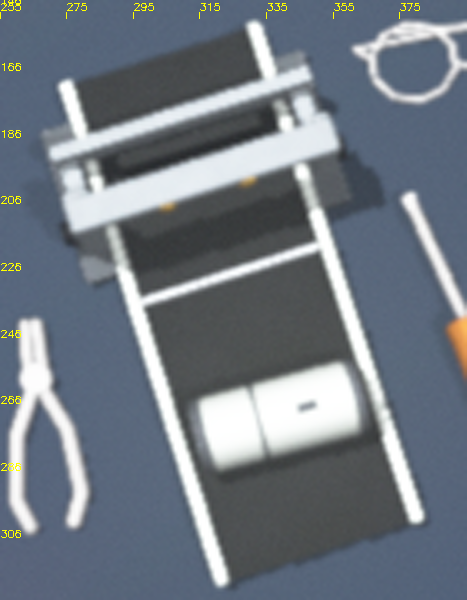

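The crop confirms the tube: aluminium with dark end bands, silhouette centre about (339,270). It lies between the robot end and the line, and the crossbar with balls is just past the line. Next I'll compute positions.

```bash
cat > h.py <<'E'
import numpy as np,pickle
def ray(r,u,v,z):
    K,T=r['K'],r['world_from_camera']
    d=T[:3,:3]@np.array([(u-K[0,2])/K[0,0],-(v-K[1,2])/K[1,1],-1]);o=T[:3,3]
    return o+d*(z-o[2])/d[2]
E
python3 - <<'E'
from h import *
r=pickle.load(open('top0.pkl','rb'))
P=lambda u,v,z:ray(r,255+u/3.3333,146+v/3.3333,z)
nl,fl,nr,fr=P(222,583,16),P(66,85,16),P(416,520,16),P(254,25,16)
print('guides',nl.round(),fl.round(),nr.round(),fr.round(),'len',np.linalg.norm(nl-fl),np.linalg.norm(nr-fr),'wid',np.linalg.norm(nl-nr),np.linalg.norm(fl-fr))
c=(nl+fl+nr+fr)/4; x=(fl+fr-nl-nr)[:2]; x/=np.linalg.norm(x); y=np.array([-x[1],x[0]])
print('c',c.round(1),'yaw',np.degrees(np.arctan2(x[1],x[0])))
tr=lambda p:(np.round([(p-c)[:2]@x,(p-c)[:2]@y],1))
for n,a in dict(lineL=(143,302,8),lineR=(319,246,8),tubeL=(203,436,28),tubeR=(357,395,28),tube=(279,415,28),cbfl=(72,232,74),cbfr=(340,152,74),cbbl=(65,197,74),cbbr=(330,115,74)).items(): print(n,P(*a).round(1),tr(P(*a)))
np.savez('tr.npz',c=c,x=x,y=y)
E
```

```text
guides [407. -35.  16.] [680.  54.  16.] [ 441. -139.   16.] [715. -50.  16.] len 287.67063855523526 287.4997923755405 wid 109.47588395161401 109.98404219919433
c [560.8 -42.7  16. ] yaw 18.091251042662623
lineL [559.7   9.9   8. ] [15.2 50.4]
lineR [591.5 -87.1   8. ] [ 15.4 -51.7]
tubeL [484.8 -24.8  28. ] [-66.7  40.6]
tubeR [ 507.5 -107.1   28. ] [-70.7 -44.6]
tube [496.4 -65.4  28. ] [-68.3  -1.5]
cbfl [587.1  42.6  74. ] [51.5 72.9]
cbfr [629.9 -95.9  74. ] [ 49.2 -71.9]
cbbl [605.5  46.6  74. ] [70.2 71. ]
cbbr [649.5 -90.6  74. ] [ 69.4 -73.1]
```

```bash
cat >> h.py <<'E'
t=np.load('tr.npz') if __import__('os').path.exists('tr.npz') else None
def st():
    from rig import get_obs
    s=get_obs();R=np.array(s['tcp_rot']);p=np.array(s['tcp_pos']);c,x,y=t['c'],t['x'],t['y']
    d=(p-c)[:2]
    print('t',round(float(s['clock']),2),'track x,y,z',np.round([d@x,d@y,p[2]-190],1),'toolx yaw-track',round(float(np.degrees(np.arctan2(R[1,0],R[0,0]))-18.09),2),'zaxis',R[:,2].round(3),'F',np.round([np.dot(s['force'][:2],x),np.dot(s['force'][:2],y),s['force'][2]],2),'gap',s['finger_gap'],'q',np.round(s['joint_positions'],0))
    return p,R
def goto(X,Y,Ztip,a):  # shift in tool axes to track pose, tool x yaw a rel. to track
    p,R=st();c,x,y=t['c'],t['x'],t['y']
    g=np.array([*(c[:2]+X*x+Y*y),Ztip+190]);print('shift tool',(R.T@(g-p)).round(1))
    yaw=np.arctan2(R[1,0],R[0,0]);w=(np.radians(18.09+a)-yaw+np.pi)%(2*np.pi)-np.pi;print('wz',-w)
E
python3 - <<'E'
from h import *
from rig import snapshot
goto(-130,-1,210,0)
r=snapshot('wrist');p,R=st();T=r['world_from_camera'];print('cam in tool',R.T@(T[:3,3]-p))
E
```

```text
t 0.1 track x,y,z [-135.6  738.8  213.8] toolx yaw-track 143.76 zaxis [-0.    -0.002 -1.   ] F [ 0.13 -0.14 -0.25] gap 91.6629797914877 q [-74.  27.  -1.  92.   0.  61.  -3.]
shift tool [-442.  -593.3    4.8]
wz 2.5090145763662868
t 0.15 track x,y,z [-135.6  738.8  214. ] toolx yaw-track 143.75 zaxis [-0.    -0.001 -1.   ] F [ 0.41 -0.17 -0.52] gap 91.89452200873068 q [-74.  27.  -1.  92.   0.  61.  -3.]
cam in tool [79.11904386 -1.01656826 19.27530856]
```

Request:
{"api": "jog_arm", "payload": {"motion": [{"tx":-315,"ty":-230,"tz":0,"wz":1.2,"claw":-0.1},{"tx":-315,"ty":-230,"tz":0,"wz":1.2,"claw":-0.1},{"tx":-315,"ty":-230,"tz":0,"wz":1.2,"claw":-0.1},{"tx":-315,"ty":-230,"tz":0,"wz":1.2,"claw":-0.1},{"tx":-315,"ty":-230,"tz":0,"wz":1.2,"claw":-0.1},{"tx":-315,"ty":-230,"tz":0,"wz":1.2,"claw":-0.1},{"tx":-315,"ty":-230,"tz":0,"wz":1.2,"claw":-0.1},{"tx":-315,"ty":-230,"tz":0,"wz":1.2,"claw":-0.1},{"tx":-442,"ty":-593,"tz":0,"wz":2.509,"claw":-0.1},{"tx":-442,"ty":-593,"tz":0,"wz":2.509,"claw":-0.1},{"tx":-442,"ty":-593,"tz":0,"wz":2.509,"claw":-0.1},{"tx":-442,"ty":-593,"tz":0,"wz":2.509,"claw":-0.1}]}}

```text
invalid input
```

```bash
python3 -c "
from h import *
goto(-130,-1,210,0)"
```

```text
t 0.15 track x,y,z [-135.6  738.8  214. ] toolx yaw-track 143.75 zaxis [-0.    -0.001 -1.   ] F [ 0.41 -0.17 -0.52] gap 91.89452200873068 q [-74.  27.  -1.  92.   0.  61.  -3.]
shift tool [-442.  -593.3    4.8]
wz 2.5089613166325306
```

Request:
{"api": "jog_arm", "payload": {"motion": [{"tx":-315,"ty":-230,"tz":0,"wx":0,"wy":0,"wz":1.2,"claw":-0.1},{"tx":-315,"ty":-230,"tz":0,"wx":0,"wy":0,"wz":1.2,"claw":-0.1},{"tx":-315,"ty":-230,"tz":0,"wx":0,"wy":0,"wz":1.2,"claw":-0.1},{"tx":-315,"ty":-230,"tz":0,"wx":0,"wy":0,"wz":1.2,"claw":-0.1},{"tx":-315,"ty":-230,"tz":0,"wx":0,"wy":0,"wz":1.2,"claw":-0.1},{"tx":-315,"ty":-230,"tz":0,"wx":0,"wy":0,"wz":1.2,"claw":-0.1},{"tx":-315,"ty":-230,"tz":0,"wx":0,"wy":0,"wz":1.2,"claw":-0.1},{"tx":-315,"ty":-230,"tz":0,"wx":0,"wy":0,"wz":1.2,"claw":-0.1},{"tx":-442,"ty":-593,"tz":0,"wx":0,"wy":0,"wz":2.509,"claw":-0.1},{"tx":-442,"ty":-593,"tz":0,"wx":0,"wy":0,"wz":2.509,"claw":-0.1},{"tx":-442,"ty":-593,"tz":0,"wx":0,"wy":0,"wz":2.509,"claw":-0.1},{"tx":-442,"ty":-593,"tz":0,"wx":0,"wy":0,"wz":2.509,"claw":-0.1}]}}

```text
clock: 1.35
tcp_pos: [433.7, 99.0, 404.6]
tcp_rot: [[0.524, 0.851, 0.0], [0.851, -0.524, 0.0], [0.0, -0.0, -1.0]]
force: [1.5, 0.2, 0.6]
finger_gap: 41.6
finger_force: 0.0
```

```bash
python3 -c "
from h import *
goto(-130,-1,210,0)"
```

```text
t 1.35 track x,y,z [-76.8 174.2 214.6] toolx yaw-track 40.28 zaxis [ 0.  0. -1.] F [ 1.46 -0.27  0.61] gap 41.59309304004038 q [-46.   6.  32. 121.  -4.  54. -44.]
shift tool [-153.8   99.3    4.6]
wz 0.7029911651081897
```

Request:
{"api": "jog_arm", "payload": {"motion": [{"tx":-154,"ty":99,"tz":60,"wx":0,"wy":0,"wz":0.703,"claw":-0.1},{"tx":-154,"ty":99,"tz":60,"wx":0,"wy":0,"wz":0.703,"claw":-0.1},{"tx":-154,"ty":99,"tz":60,"wx":0,"wy":0,"wz":0.703,"claw":-0.1},{"tx":-154,"ty":99,"tz":60,"wx":0,"wy":0,"wz":0.703,"claw":-0.1},{"tx":-154,"ty":99,"tz":110,"wx":0,"wy":0,"wz":0.703,"claw":-0.1},{"tx":-154,"ty":99,"tz":150,"wx":0,"wy":0,"wz":0.703,"claw":-0.1},{"tx":-154,"ty":99,"tz":150,"wx":0,"wy":0,"wz":0.703,"claw":-0.1},{"tx":-154,"ty":99,"tz":150,"wx":0,"wy":0,"wz":0.703,"claw":-0.1},{"tx":-154,"ty":99,"tz":150,"wx":0,"wy":0,"wz":0.703,"claw":-0.1}]}}

```text
clock: 2.25
tcp_pos: [439.6, -82.1, 256.5]
tcp_rot: [[0.949, 0.317, 0.003], [0.317, -0.949, 0.0], [0.003, 0.001, -1.0]]
force: [0.4, 0.3, -0.1]
finger_gap: 41.7
finger_force: 0.0
```

```bash
python3 -c "
from h import *
from rig import snapshot
import cv2
goto(-130,-1,18,0)
r=snapshot('wrist');pickle.dump(r,open('w1.pkl','wb'));cv2.imwrite('pics/w1.png',r['img'][:,:,::-1])"
```

```text
t 2.25 track x,y,z [-127.4    0.2   66.5] toolx yaw-track 0.37 zaxis [ 0.003  0.    -1.   ] F [ 0.43  0.16 -0.07] gap 41.7324974141895 q [-25.  24.  37. 128. -26.  35. -40.]
shift tool [-2.7  1.2 48.5]
wz 0.006404650548364366
```

View pics/w1.png

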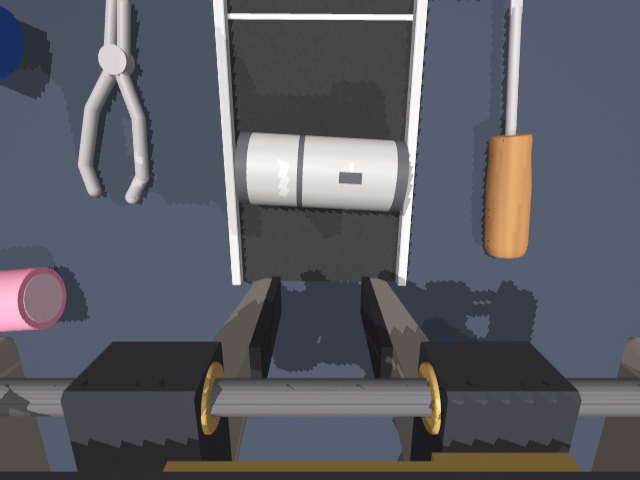

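The wrist view is aligned with the track. The tube runs from about (239,170) to (407,176), slightly turned, and the line runs (228,16)-(413,17). Both agree with the top view.

```bash
python3 -c "
from h import *
r=pickle.load(open('w1.pkl','rb'));c,x,y=t['c'],t['x'],t['y']
for n,u,v,z in(('tL',239,170,28),('tR',407,176,28),('lL',228,16,8),('lR',413,17,8),('nl',237,284,16),('nr',404,284,16)):
    d=(ray(r,u,v,z)-c)[:2];print(n,(d@x).round(1),(d@y).round(1))"
```

```text
tL -67.2 45.8
tR -70.0 -51.1
lL 16.5 51.5
lR 16.7 -52.8
nl -143.3 54.1
nr -142.7 -57.3
```

Request:
{"api": "jog_arm", "payload": {"motion": [{"tx":-2,"ty":1,"tz":20,"wx":0,"wy":0,"wz":0.006,"claw":-0.1},{"tx":-2,"ty":1,"tz":40,"wx":0,"wy":0,"wz":0.006,"claw":-0.1},{"tx":-2,"ty":1,"tz":48,"wx":0,"wy":0,"wz":0.006,"claw":-0.1},{"tx":5,"ty":1,"tz":48,"wx":0,"wy":0,"wz":0.006,"claw":-0.1},{"tx":12,"ty":1,"tz":48,"wx":0,"wy":0,"wz":0.006,"claw":-0.1},{"tx":16,"ty":1,"tz":48,"wx":0,"wy":0,"wz":0.006,"claw":-0.1},{"tx":20,"ty":1,"tz":48,"wx":0,"wy":0,"wz":0.006,"claw":-0.1},{"tx":23,"ty":1,"tz":48,"wx":0,"wy":0,"wz":0.006,"claw":-0.1},{"tx":23,"ty":1,"tz":48,"wx":0,"wy":0,"wz":0.006,"claw":-0.1}]}}

```text
clock: 3.2
tcp_pos: [461.4, -75.5, 206.9]
tcp_rot: [[0.95, 0.311, 0.001], [0.311, -0.95, -0.0], [0.001, 0.0, -1.0]]
force: [-0.2, 0.0, 0.4]
finger_gap: 41.1
finger_force: 0.0
```

```bash
python3 -c "
from h import *
goto(-14.5,-1,18,0)"
```

```text
t 3.2 track x,y,z [-104.7   -0.3   16.9] toolx yaw-track 0.03 zaxis [ 0.001 -0.    -1.   ] F [-0.21  0.09  0.41] gap 41.12674093490484 q [-21.  31.  32. 126. -32.  31. -37.]
shift tool [90.2  0.8 -1.1]
wz 0.0005665438892328289
```

Request:
{"api": "jog_arm", "payload": {"motion": [{"tx":2,"ty":0,"tz":-1,"wx":0,"wy":0,"wz":0,"claw":-0.1},{"tx":4,"ty":0,"tz":-1,"wx":0,"wy":0,"wz":0,"claw":-0.1},{"tx":6,"ty":0,"tz":-1,"wx":0,"wy":0,"wz":0,"claw":-0.1},{"tx":8,"ty":0,"tz":-1,"wx":0,"wy":0,"wz":0,"claw":-0.1},{"tx":10,"ty":0,"tz":-1,"wx":0,"wy":0,"wz":0,"claw":-0.1},{"tx":13,"ty":0,"tz":-1,"wx":0,"wy":0,"wz":0,"claw":-0.1},{"tx":17,"ty":0,"tz":-1,"wx":0,"wy":0,"wz":0,"claw":-0.1},{"tx":21,"ty":0,"tz":-1,"wx":0,"wy":0,"wz":0,"claw":-0.1},{"tx":25,"ty":0,"tz":-1,"wx":0,"wy":0,"wz":0,"claw":-0.1},{"tx":29,"ty":0,"tz":-1,"wx":0,"wy":0,"wz":0,"claw":-0.1},{"tx":33,"ty":0,"tz":-1,"wx":0,"wy":0,"wz":0,"claw":-0.1},{"tx":37,"ty":0,"tz":-1,"wx":0,"wy":0,"wz":0,"claw":-0.1}]}}

```text
clock: 4.4
tcp_pos: [496.4, -64.1, 207.7]
tcp_rot: [[0.951, 0.311, 0.0], [0.311, -0.951, -0.0], [0.0, 0.0, -1.0]]
force: [-0.8, 0.8, -0.4]
finger_gap: 41.3
finger_force: 0.1
```

Request:
{"api": "jog_arm", "payload": {"motion": [{"tx":4,"ty":0,"tz":0,"wx":0,"wy":0,"wz":0,"claw":-0.1},{"tx":8,"ty":0,"tz":0,"wx":0,"wy":0,"wz":0,"claw":-0.1},{"tx":11,"ty":0,"tz":0,"wx":0,"wy":0,"wz":0,"claw":-0.1},{"tx":13,"ty":0,"tz":0,"wx":0,"wy":0,"wz":0,"claw":-0.1},{"tx":14,"ty":0,"tz":0,"wx":0,"wy":0,"wz":0,"claw":-0.1},{"tx":14,"ty":0,"tz":0,"wx":0,"wy":0,"wz":0,"claw":-0.1},{"tx":14,"ty":0,"tz":0,"wx":0,"wy":0,"wz":0,"claw":-0.1}]}}

```text
clock: 5.1
tcp_pos: [509.2, -59.9, 207.7]
tcp_rot: [[0.951, 0.31, -0.0], [0.31, -0.951, 0.0], [-0.0, -0.0, -1.0]]
force: [1.0, 0.2, -0.3]
finger_gap: 41.4
finger_force: 0.0
```

```bash
python3 -c "
from h import *
from rig import snapshot
import cv2
goto(-14.5,-1,18,0)
for n in('wrist','top'):
  r=snapshot(n);pickle.dump(r,open(n+'2.pkl','wb'));cv2.imwrite('pics/'+n+'2.png',r['img'][:,:,::-1])"
```

```text
t 5.1 track x,y,z [-54.4  -0.3  17.7] toolx yaw-track -0.01 zaxis [-0.  0. -1.] F [ 1.03 -0.13 -0.28] gap 41.411045948328606 q [-23.  34.  32. 120. -32.  35. -40.]
shift tool [39.9  0.7 -0.3]
wz -0.00019484522677926108
```

View pics/wrist2.png

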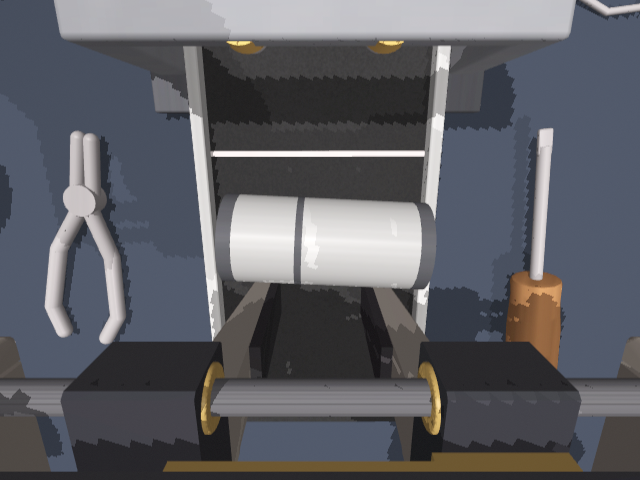

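```bash
python3 -c "
from h import *
r=pickle.load(open('wrist2.pkl','rb'));c,x,y=t['c'],t['x'],t['y']
for n,u,v,z in(('tL',217,239.5,28),('tR',435,246,28),('lL',213,153,8),('lR',425,153,8),('cbL',65,40,64),('cbR',575,40,64),('cbL',65,40,74),('cbR',575,40,74)):
    d=(ray(r,u,v,z)-c)[:2];print(n,z,(d@x).round(1),(d@y).round(1))
R=r['world_from_camera'];print(R.round(3))
import cv2
im=cv2.imread('pics/top2.png')[146:326,255:395]
a=cv2.resize(im,None,fx=3.3333,fy=3.3333,interpolation=cv2.INTER_CUBIC)
cv2.imwrite('pics/top2c.png',a)
"
```

```text
tL 28 -21.8 46.5
tR 28 -25.1 -55.4
lL 8 16.4 50.8
lR 8 16.4 -53.0
cbL 64 53.5 77.6
cbR 64 53.4 -80.9
cbL 74 51.3 71.2
cbR 74 51.2 -74.5
[[ 3.10000e-01  9.12000e-01  2.68000e-01  5.85755e+02]
 [-9.51000e-01  2.97000e-01  8.90000e-02 -3.62960e+01]
 [ 1.00000e-03 -2.83000e-01  9.59000e-01  1.88530e+02]
 [ 0.00000e+00  0.00000e+00  0.00000e+00  1.00000e+00]]
```

View pics/top2c.png

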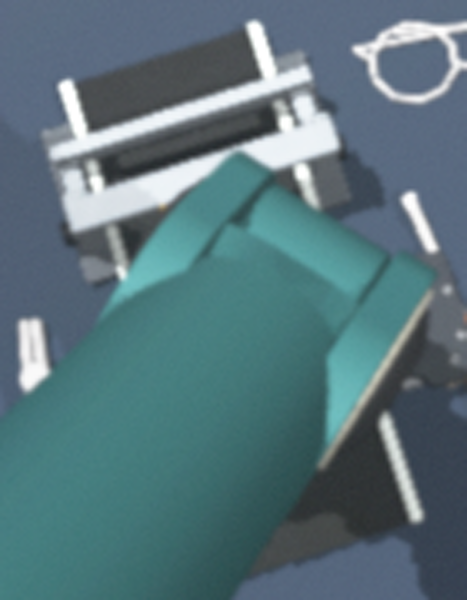

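The tube axis is at about x=-23.5, still turned ~1.9° with the right end lagging. Only the right finger touches, and rolling friction on the rubber resists the yaw. I'll give the lagging end a short brisk tap to square it, well before the line.

Request:
{"api": "jog_arm", "payload": {"motion": [{"tx":-4,"ty":0,"tz":0,"wx":0,"wy":0,"wz":0,"claw":-0.1},{"tx":-8,"ty":0,"tz":0,"wx":0,"wy":0,"wz":0,"claw":-0.1},{"tx":-8,"ty":0,"tz":0,"wx":0,"wy":0,"wz":0,"claw":-0.1},{"tx":0,"ty":0,"tz":0,"wx":0,"wy":0,"wz":0,"claw":-0.1},{"tx":8,"ty":0,"tz":0,"wx":0,"wy":0,"wz":0,"claw":-0.1},{"tx":8,"ty":0,"tz":0,"wx":0,"wy":0,"wz":0,"claw":-0.1},{"tx":8,"ty":0,"tz":0,"wx":0,"wy":0,"wz":0,"claw":-0.1},{"tx":8,"ty":0,"tz":0,"wx":0,"wy":0,"wz":0,"claw":-0.1}]}}

```text
clock: 6.0
tcp_pos: [516.9, -57.4, 207.6]
tcp_rot: [[0.951, 0.311, -0.0], [0.311, -0.951, -0.0], [-0.0, -0.0, -1.0]]
force: [-1.3, 0.4, 0.2]
finger_gap: 41.5
finger_force: 0.0
```

```bash
python3 -c "
from h import *
from rig import snapshot
import cv2
goto(-14.5,-1,18,0)
r=snapshot('wrist');pickle.dump(r,open('wrist3.pkl','wb'));cv2.imwrite('pics/wrist3.png',r['img'][:,:,::-1])"
```

```text
t 6.0 track x,y,z [-46.3  -0.3  17.6] toolx yaw-track 0.0 zaxis [-0. -0. -1.] F [-1.12  0.8   0.23] gap 41.45993177359494 q [-23.  35.  32. 119. -32.  35. -40.]
shift tool [31.8  0.7 -0.4]
wz 3.969167711215249e-05
```

View pics/wrist3.png

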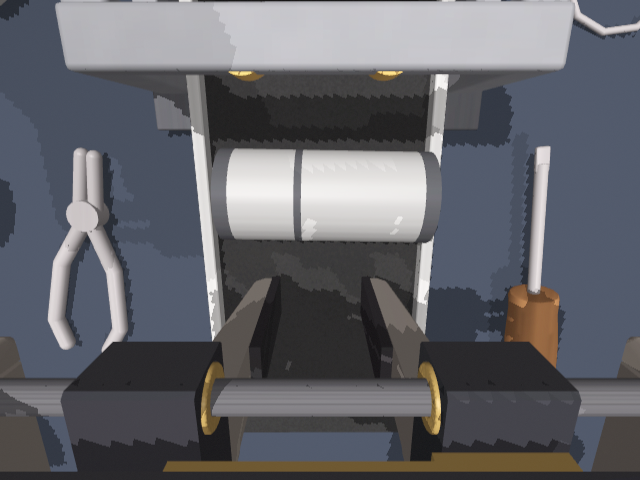

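Tapping worked: the tube is nearly square, axis (212,194)-(440,196.5), and it hides the line. Computing its position.

```bash
python3 -c "
from h import *
import cv2
r=pickle.load(open('wrist3.pkl','rb'));c,x,y=t['c'],t['x'],t['y']
K,T=r['K'],r['world_from_camera']
def px(X,Y,Z):
  w=np.array([*(c[:2]+X*x+Y*y),Z]);q=T[:3,:3].T@(w-T[:3,3]);return K[0,0]*q[0]/-q[2]+K[0,2],K[1,1]*-q[1]/-q[2]+K[1,2]
print('line px',px(16,0,8))
# silhouette rows predicted for cylinder axis X at y=0
for X in (-10,-5,0,5,10):
  a=np.radians(np.arange(0,360,2));v=[px(X+20*np.cos(k),0,28+20*np.sin(k))[1] for k in a];print(X,round(min(v),1),round(max(v),1))
"
```

```text
line px (np.float64(316.9786951480805), np.float64(170.44202647817264))
-10 188.0 275.1
-5 176.9 264.9
0 165.6 254.5
5 154.0 243.9
10 142.2 233.2
```

Request:
{"api": "jog_arm", "payload": {"motion": [{"tx":8,"ty":0,"tz":0,"wx":0,"wy":0,"wz":0,"claw":-0.1},{"tx":15,"ty":0,"tz":0,"wx":0,"wy":0,"wz":0,"claw":-0.1},{"tx":18,"ty":0,"tz":0,"wx":0,"wy":0,"wz":0,"claw":-0.1},{"tx":21,"ty":0,"tz":0,"wx":0,"wy":0,"wz":0,"claw":-0.1},{"tx":24,"ty":0,"tz":0,"wx":0,"wy":0,"wz":0,"claw":-0.1},{"tx":27,"ty":0,"tz":0,"wx":0,"wy":0,"wz":0,"claw":-0.1},{"tx":29,"ty":0,"tz":0,"wx":0,"wy":0,"wz":0,"claw":-0.1},{"tx":31,"ty":0,"tz":0,"wx":0,"wy":0,"wz":0,"claw":-0.1},{"tx":31,"ty":0,"tz":0,"wx":0,"wy":0,"wz":0,"claw":-0.1},{"tx":24,"ty":0,"tz":0,"wx":0,"wy":0,"wz":0,"claw":-0.1},{"tx":11,"ty":0,"tz":0,"wx":0,"wy":0,"wz":0,"claw":-0.1},{"tx":11,"ty":0,"tz":0,"wx":0,"wy":0,"wz":0,"claw":-0.1}]}}

```text
clock: 7.25
tcp_pos: [525.2, -55.0, 207.5]
tcp_rot: [[0.951, 0.309, -0.002], [0.309, -0.951, 0.0], [-0.002, -0.001, -1.0]]
force: [0.6, -0.2, 0.8]
finger_gap: 41.1
finger_force: 0.0
```

Request:
{"api": "jog_arm", "payload": {"motion": [{"tx":0,"ty":0,"tz":0,"wx":0,"wy":0,"wz":0,"claw":-0.1},{"tx":0,"ty":0,"tz":0,"wx":0,"wy":0,"wz":0,"claw":-0.1},{"tx":0,"ty":0,"tz":0,"wx":0,"wy":0,"wz":0,"claw":-0.1},{"tx":0,"ty":0,"tz":0,"wx":0,"wy":0,"wz":0,"claw":-0.1},{"tx":0,"ty":0,"tz":0,"wx":0,"wy":0,"wz":0,"claw":-0.1}]}}

```text
clock: 7.75
tcp_pos: [527.5, -53.9, 207.6]
tcp_rot: [[0.951, 0.311, 0.0], [0.311, -0.951, -0.0], [0.0, 0.0, -1.0]]
force: [-0.6, -0.4, -0.7]
finger_gap: 41.5
finger_force: 0.0
```

```bash
cat > m.py <<'E'
from h import *
from rig import snapshot
import cv2,sys
p,R=st()
r=snapshot('wrist');cv2.imwrite(f'pics/{sys.argv[1]}.png',r['img'][:,:,::-1]);c,x,y=t['c'],t['x'],t['y']
K,T=r['K'],r['world_from_camera']
def px(X,Y,Z):
  w=np.array([*(c[:2]+X*x+Y*y),Z]);q=T[:3,:3].T@(w-T[:3,3]);return K[0,0]*q[0]/-q[2]+K[0,2],K[1,1]*-q[1]/-q[2]+K[1,2]
print('line px',px(15.7,0,8))
a=np.radians(np.arange(0,360,2))
for X in np.arange(0,30,5):
  v=[px(X+20*np.cos(k),0,28+20*np.sin(k))[1] for k in a];print(X,round(min(v),1),round(max(v),1))
E
python3 m.py wrist4
```

```text
t 7.75 track x,y,z [-35.1  -0.3  17.6] toolx yaw-track 0.01 zaxis [ 0. -0. -1.] F [-0.67 -0.17 -0.75] gap 41.502278966410564 q [-23.  36.  32. 117. -32.  36. -41.]
line px (np.float64(317.0143470389237), np.float64(193.67935709262053))
0 190.8 277.6
5 179.8 267.4
10 168.5 257.1
15 157.0 246.6
20 145.2 235.9
25 133.2 225.2
```

View pics/wrist4.png

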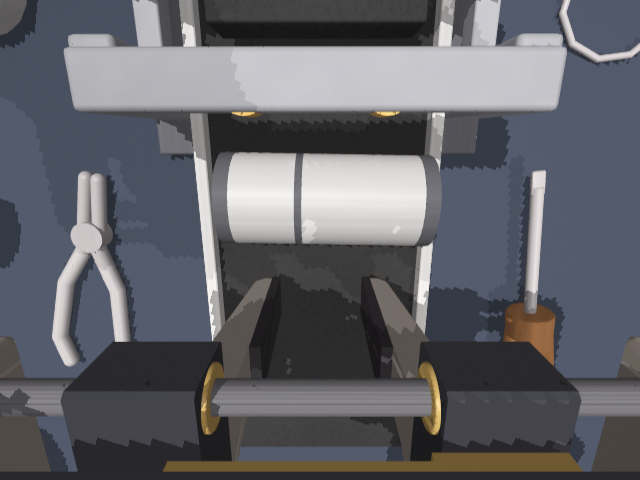

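Tube edges at rows about 153.5 and 244.5 put the axis at x≈16. That is on the line, square within about 0.7°, with the gripper off and about 20 mm clear. I'll dwell briefly, then push on slowly.

Request:
{"api": "jog_arm", "payload": {"motion": [{"tx":0,"ty":0,"tz":0,"wx":0,"wy":0,"wz":0,"claw":-0.1},{"tx":0,"ty":0,"tz":0,"wx":0,"wy":0,"wz":0,"claw":-0.1},{"tx":0,"ty":0,"tz":0,"wx":0,"wy":0,"wz":0,"claw":-0.1},{"tx":0,"ty":0,"tz":0,"wx":0,"wy":0,"wz":0,"claw":-0.1},{"tx":0,"ty":0,"tz":0,"wx":0,"wy":0,"wz":0,"claw":-0.1},{"tx":0,"ty":0,"tz":0,"wx":0,"wy":0,"wz":0,"claw":-0.1},{"tx":5,"ty":-2,"tz":0,"wx":0,"wy":0,"wz":0,"claw":-0.1},{"tx":11,"ty":2,"tz":0,"wx":0,"wy":0,"wz":0,"claw":-0.1},{"tx":16,"ty":2,"tz":0,"wx":0,"wy":0,"wz":0,"claw":-0.1},{"tx":19,"ty":2,"tz":0,"wx":0,"wy":0,"wz":0,"claw":-0.1},{"tx":21,"ty":2,"tz":0,"wx":0,"wy":0,"wz":0,"claw":-0.1},{"tx":23,"ty":2,"tz":0,"wx":0,"wy":0,"wz":0,"claw":-0.1}]}}

```text
clock: 9.0
tcp_pos: [550.0, -48.7, 207.6]
tcp_rot: [[0.951, 0.31, -0.0], [0.31, -0.951, -0.0], [-0.0, -0.0, -1.0]]
force: [0.0, -0.6, -1.0]
finger_gap: 41.4
finger_force: 0.2
```

Request:
{"api": "jog_arm", "payload": {"motion": [{"tx":2,"ty":0,"tz":0,"wx":0,"wy":0,"wz":0,"claw":-0.1},{"tx":4,"ty":0,"tz":0,"wx":0,"wy":0,"wz":0,"claw":-0.1},{"tx":6,"ty":0,"tz":0,"wx":0,"wy":0,"wz":0,"claw":-0.1},{"tx":8,"ty":0,"tz":0,"wx":0,"wy":0,"wz":0,"claw":-0.1},{"tx":10,"ty":0,"tz":0,"wx":0,"wy":0,"wz":0,"claw":-0.1},{"tx":12,"ty":0,"tz":0,"wx":0,"wy":0,"wz":0,"claw":-0.1},{"tx":14,"ty":0,"tz":0,"wx":0,"wy":0,"wz":0,"claw":-0.1},{"tx":16,"ty":0,"tz":0,"wx":0,"wy":0,"wz":0,"claw":-0.1},{"tx":18,"ty":0,"tz":0,"wx":0,"wy":0,"wz":0,"claw":-0.1},{"tx":20,"ty":0,"tz":0,"wx":0,"wy":0,"wz":0,"claw":-0.1},{"tx":22,"ty":0,"tz":0,"wx":0,"wy":0,"wz":0,"claw":-0.1},{"tx":22,"ty":0,"tz":0,"wx":0,"wy":0,"wz":0,"claw":-0.1}]}}

```text
clock: 10.2
tcp_pos: [571.1, -41.8, 207.7]
tcp_rot: [[0.95, 0.311, 0.0], [0.311, -0.95, -0.0], [0.0, 0.0, -1.0]]
force: [-0.0, 0.1, 0.3]
finger_gap: 41.4
finger_force: 0.0
```

```bash
python3 -c "
from h import *
goto(14,-1,18,0)"
```

```text
t 10.2 track x,y,z [10.1 -2.3 17.7] toolx yaw-track 0.01 zaxis [ 0. -0. -1.] F [0.01 0.1  0.27] gap 41.3970159803452 q [-24.  39.  32. 111. -32.  39. -43.]
shift tool [ 3.9 -1.3 -0.3]
wz 0.00022965670302399488
```

Request:
{"api": "jog_arm", "payload": {"motion": [{"tx":1.5,"ty":0,"tz":0,"wx":0,"wy":0,"wz":0,"claw":-0.1},{"tx":3,"ty":0,"tz":0,"wx":0,"wy":0,"wz":0,"claw":-0.1},{"tx":4,"ty":0,"tz":0,"wx":0,"wy":0,"wz":0,"claw":-0.1},{"tx":5,"ty":0,"tz":0,"wx":0,"wy":0,"wz":0,"claw":-0.1},{"tx":6,"ty":0,"tz":0,"wx":0,"wy":0,"wz":0,"claw":-0.1},{"tx":7,"ty":0,"tz":0,"wx":0,"wy":0,"wz":0,"claw":-0.1},{"tx":8,"ty":0,"tz":0,"wx":0,"wy":0,"wz":0,"claw":-0.1},{"tx":9,"ty":0,"tz":0,"wx":0,"wy":0,"wz":0,"claw":-0.1}]}}

```text
clock: 11.0
tcp_pos: [577.7, -40.1, 207.3]
tcp_rot: [[0.951, 0.31, -0.005], [0.31, -0.951, -0.0], [-0.005, -0.001, -1.0]]
force: [-7.5, -2.5, 4.7]
finger_gap: 41.4
finger_force: 3.9
```

Request:
{"api": "jog_arm", "payload": {"motion": [{"tx":1,"ty":0,"tz":0,"wx":0,"wy":0,"wz":0,"claw":-0.1},{"tx":2,"ty":0,"tz":0,"wx":0,"wy":0,"wz":0,"claw":-0.1},{"tx":3,"ty":0,"tz":0,"wx":0,"wy":0,"wz":0,"claw":-0.1},{"tx":3,"ty":0,"tz":0,"wx":0,"wy":0,"wz":0,"claw":-0.1}]}}

```text
clock: 11.4
tcp_pos: [580.8, -39.1, 207.3]
tcp_rot: [[0.951, 0.31, -0.004], [0.31, -0.951, -0.0], [-0.004, -0.001, -1.0]]
force: [-6.8, -2.4, 3.7]
finger_gap: 41.2
finger_force: 3.4
```

Request:
{"api": "jog_arm", "payload": {"motion": [{"tx":1,"ty":0,"tz":0,"wx":0,"wy":0,"wz":0,"claw":-0.1},{"tx":2,"ty":0,"tz":0,"wx":0,"wy":0,"wz":0,"claw":-0.1},{"tx":3,"ty":0,"tz":0,"wx":0,"wy":0,"wz":0,"claw":-0.1},{"tx":3,"ty":0,"tz":0,"wx":0,"wy":0,"wz":0,"claw":-0.1}]}}

```text
clock: 11.8
tcp_pos: [584.3, -37.7, 207.5]
tcp_rot: [[0.951, 0.31, -0.002], [0.31, -0.951, -0.0], [-0.002, -0.001, -1.0]]
force: [-4.6, -1.9, 2.1]
finger_gap: 41.6
finger_force: 2.3
```

```bash
python3 -c "
from h import *
goto(35,-2,18,0)"
```

```text
t 11.8 track x,y,z [23.9 -2.5 17.5] toolx yaw-track -0.03 zaxis [-0.002 -0.    -1.   ] F [-4.94 -0.34  2.11] gap 41.555923140398356 q [-24.  40.  32. 109. -32.  40. -44.]
shift tool [11.1 -0.5 -0.6]
wz -0.0004389230834980218
```

Request:
{"api": "jog_arm", "payload": {"motion": [{"tx":1,"ty":0,"tz":0,"wx":0,"wy":0,"wz":0,"claw":-0.1},{"tx":2,"ty":0,"tz":0,"wx":0,"wy":0,"wz":0,"claw":-0.1},{"tx":3,"ty":0,"tz":0,"wx":0,"wy":0,"wz":0,"claw":-0.1},{"tx":4,"ty":0,"tz":0,"wx":0,"wy":0,"wz":0,"claw":-0.1},{"tx":5,"ty":0,"tz":0,"wx":0,"wy":0,"wz":0,"claw":-0.1},{"tx":6,"ty":0,"tz":0,"wx":0,"wy":0,"wz":0,"claw":-0.1},{"tx":7,"ty":0,"tz":0,"wx":0,"wy":0,"wz":0,"claw":-0.1},{"tx":8,"ty":0,"tz":0,"wx":0,"wy":0,"wz":0,"claw":-0.1},{"tx":8,"ty":0,"tz":0,"wx":0,"wy":0,"wz":0,"claw":-0.1}]}}

```text
clock: 12.7
tcp_pos: [592.9, -34.6, 207.7]
tcp_rot: [[0.95, 0.311, 0.001], [0.311, -0.95, 0.0], [0.001, 0.0, -1.0]]
force: [0.1, -0.5, -0.5]
finger_gap: 41.2
finger_force: 0.1
```

```bash
python3 -c "
from h import *
goto(35,-2,18,0)"
```

```text
t 12.7 track x,y,z [33.1 -2.2 17.7] toolx yaw-track 0.01 zaxis [ 0.001  0.    -1.   ] F [-0.07 -0.47 -0.51] gap 41.24748973253595 q [-24.  40.  32. 108. -32.  41. -45.]
shift tool [ 1.9 -0.2 -0.3]
wz 0.00025041205492692953
```

Request:
{"api": "jog_arm", "payload": {"motion": [{"tx":0.5,"ty":0,"tz":0,"wx":0,"wy":0,"wz":0,"claw":-0.1},{"tx":1,"ty":0,"tz":0,"wx":0,"wy":0,"wz":0,"claw":-0.1},{"tx":1.5,"ty":0,"tz":0,"wx":0,"wy":0,"wz":0,"claw":-0.1},{"tx":2,"ty":0,"tz":0,"wx":0,"wy":0,"wz":0,"claw":-0.1},{"tx":2,"ty":0,"tz":0,"wx":0,"wy":0,"wz":0,"claw":-0.1}]}}

```text
clock: 13.2
tcp_pos: [594.0, -34.5, 207.5]
tcp_rot: [[0.951, 0.31, -0.002], [0.31, -0.951, -0.0], [-0.002, -0.001, -1.0]]
force: [-4.2, -0.5, 3.9]
finger_gap: 41.5
finger_force: 2.6
```

Request:
{"api": "jog_arm", "payload": {"motion": [{"tx":0.5,"ty":0,"tz":0,"wx":0,"wy":0,"wz":0,"claw":-0.1},{"tx":1,"ty":0,"tz":0,"wx":0,"wy":0,"wz":0,"claw":-0.1},{"tx":1,"ty":0,"tz":0,"wx":0,"wy":0,"wz":0,"claw":-0.1}]}}

```text
clock: 13.5
tcp_pos: [594.5, -34.4, 207.4]
tcp_rot: [[0.951, 0.31, -0.003], [0.31, -0.951, -0.0], [-0.003, -0.001, -1.0]]
force: [-6.1, -1.5, 4.4]
finger_gap: 41.3
finger_force: 3.3
```

Request:
{"api": "jog_arm", "payload": {"motion": [{"tx":0.5,"ty":0,"tz":0,"wx":0,"wy":0,"wz":0,"claw":-0.1},{"tx":1,"ty":0,"tz":0,"wx":0,"wy":0,"wz":0,"claw":-0.1},{"tx":1.5,"ty":0,"tz":0,"wx":0,"wy":0,"wz":0,"claw":-0.1},{"tx":1.5,"ty":0,"tz":0,"wx":0,"wy":0,"wz":0,"claw":-0.1}]}}

```text
clock: 13.9
tcp_pos: [595.2, -34.2, 207.3]
tcp_rot: [[0.951, 0.31, -0.005], [0.31, -0.951, -0.0], [-0.005, -0.002, -1.0]]
force: [-8.7, -1.8, 6.0]
finger_gap: 41.4
finger_force: 4.5
```

```bash
python3 -c "
from h import *
goto(37,-2,18,0)"
```

```text
t 13.9 track x,y,z [35.4 -2.6 17.3] toolx yaw-track -0.04 zaxis [-0.005 -0.    -1.   ] F [-8.82  0.94  6.02] gap 41.3887172711146 q [-24.  40.  32. 108. -32.  41. -45.]
shift tool [ 1.6 -0.6 -0.7]
wz -0.0006310961892124212
```

Request:
{"api": "jog_arm", "payload": {"motion": [{"tx":0.5,"ty":0,"tz":0,"wx":0,"wy":0,"wz":0,"claw":-0.1},{"tx":1,"ty":0,"tz":0,"wx":0,"wy":0,"wz":0,"claw":-0.1},{"tx":1,"ty":0,"tz":0,"wx":0,"wy":0,"wz":0,"claw":-0.1},{"tx":1,"ty":0,"tz":0,"wx":0,"wy":0,"wz":0,"claw":-0.1}]}}

```text
clock: 14.3
tcp_pos: [595.8, -34.2, 207.2]
tcp_rot: [[0.951, 0.31, -0.006], [0.31, -0.951, -0.0], [-0.006, -0.002, -1.0]]
force: [-10.0, -3.3, 5.9]
finger_gap: 41.3
finger_force: 5.3
```

```bash
python3 -c "
from h import *
st()"
```

```text
t 14.3 track x,y,z [35.9 -2.7 17.2] toolx yaw-track -0.05 zaxis [-0.006 -0.    -1.   ] F [-10.49   0.     5.95] gap 41.31729961439867 q [-24.  41.  32. 108. -32.  41. -45.]
```

Request:
{"api": "jog_arm", "payload": {"motion": [{"tx":0.3,"ty":0,"tz":0,"wx":0,"wy":0,"wz":0,"claw":-0.1},{"tx":0.3,"ty":0,"tz":0,"wx":0,"wy":0,"wz":0,"claw":-0.1},{"tx":0.3,"ty":0,"tz":0,"wx":0,"wy":0,"wz":0,"claw":-0.1},{"tx":0.3,"ty":0,"tz":0,"wx":0,"wy":0,"wz":0,"claw":-0.1},{"tx":0.3,"ty":0,"tz":0,"wx":0,"wy":0,"wz":0,"claw":-0.1}]}}

```text
clock: 14.8
tcp_pos: [595.9, -34.2, 207.2]
tcp_rot: [[0.951, 0.31, -0.007], [0.31, -0.951, -0.0], [-0.006, -0.002, -1.0]]
force: [-10.9, -3.3, 7.8]
finger_gap: 41.3
finger_force: 5.5
```

Request:
{"api": "jog_arm", "payload": {"motion": [{"tx":-1,"ty":0,"tz":0,"wx":0,"wy":0,"wz":0,"claw":-0.1},{"tx":-2,"ty":0,"tz":0,"wx":0,"wy":0,"wz":0,"claw":-0.1},{"tx":-3,"ty":0,"tz":0,"wx":0,"wy":0,"wz":0,"claw":-0.1},{"tx":-5,"ty":0,"tz":0,"wx":0,"wy":0,"wz":0,"claw":-0.1},{"tx":-8,"ty":0,"tz":0,"wx":0,"wy":0,"wz":0,"claw":-0.1},{"tx":-14,"ty":0,"tz":0,"wx":0,"wy":0,"wz":0,"claw":-0.1},{"tx":-24,"ty":0,"tz":0,"wx":0,"wy":0,"wz":0,"claw":-0.1},{"tx":-44,"ty":0,"tz":0,"wx":0,"wy":0,"wz":0,"claw":-0.1},{"tx":-70,"ty":0,"tz":0,"wx":0,"wy":0,"wz":0,"claw":-0.1},{"tx":-90,"ty":0,"tz":0,"wx":0,"wy":0,"wz":0,"claw":-0.1},{"tx":-90,"ty":0,"tz":0,"wx":0,"wy":0,"wz":0,"claw":-0.1},{"tx":-90,"ty":0,"tz":0,"wx":0,"wy":0,"wz":0,"claw":-0.1}]}}

```text
clock: 16.0
tcp_pos: [512.9, -60.9, 208.1]
tcp_rot: [[0.951, 0.31, 0.001], [0.31, -0.951, 0.0], [0.001, 0.0, -1.0]]
force: [0.4, -0.1, -0.1]
finger_gap: 41.5
finger_force: 0.0
```

Request:
{"api": "jog_arm", "payload": {"motion": [{"tx":0,"ty":0,"tz":-40,"wx":0,"wy":0,"wz":0,"claw":-0.1},{"tx":0,"ty":0,"tz":-80,"wx":0,"wy":0,"wz":0,"claw":-0.1},{"tx":0,"ty":0,"tz":-80,"wx":0,"wy":0,"wz":0,"claw":-0.1},{"tx":0,"ty":0,"tz":-80,"wx":0,"wy":0,"wz":0,"claw":-0.1},{"tx":0,"ty":0,"tz":-80,"wx":0,"wy":0,"wz":0,"claw":-0.1}]}}

```text
clock: 16.5
tcp_pos: [512.7, -60.3, 287.0]
tcp_rot: [[0.95, 0.311, -0.001], [0.311, -0.95, 0.0], [-0.001, -0.0, -1.0]]
force: [-0.2, -0.6, -1.0]
finger_gap: 41.3
finger_force: 0.0
```

```bash
python3 -c "
from h import *
from rig import snapshot
import cv2
st()
for n in('wrist','scene'):
  r=snapshot(n);cv2.imwrite('pics/'+n+'5.png',r['img'][:,:,::-1])
a=r['img'][200:380,170:420,::-1];a=cv2.resize(a,None,fx=3.2,fy=3.2,interpolation=cv2.INTER_CUBIC);cv2.imwrite('pics/s5c.png',a)"
```

```text
t 16.5 track x,y,z [-51.2  -1.8  97. ] toolx yaw-track 0.06 zaxis [-0.001  0.    -1.   ] F [-0.4  -0.49 -0.97] gap 41.33339559381908 q [-28.  27.  39. 118. -25.  43. -46.]
```

View pics/s5c.png

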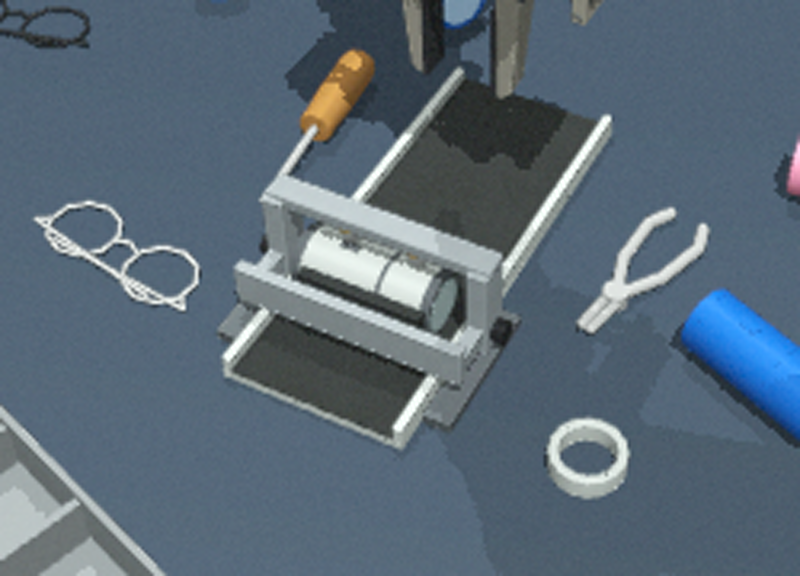

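View pics/wrist5.png

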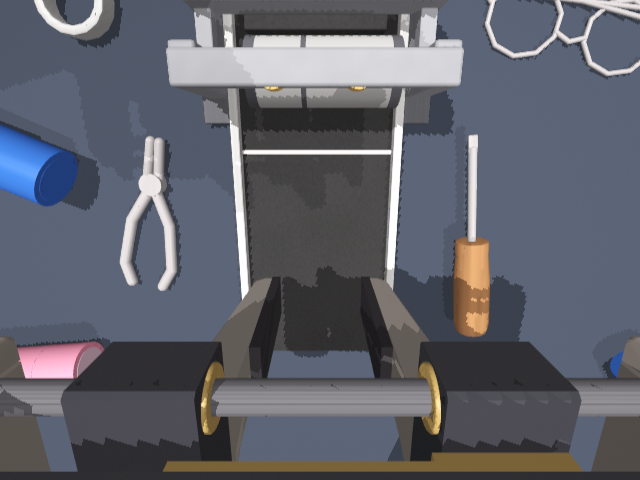

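The tube sits under the crossbar against the pad: scene crop (380,270), wrist view (320,75). It is square and held, and the bystanders haven't moved. The gripper is clear and high, so I'm handing in.

```bash
python3 -c "
from rig import sign_off
print(sign_off())"
```

```text
the job is handed in; nothing more can be done
None
```

The tube was rolled to the line, where it stopped about 1 mm off and square to about 0.7° with the gripper off it; it was then snapped into the clip, leaned on with about 11 N (about 14 N total on the tube at most, by the readings) and left held there with the bystanders untouched, and the job was handed in at about 17 s.

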